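Interlocked weight drawer and sprung scale

ROBOT

A 6-joint arm with a two-finger parallel gripper is mounted at the origin on a cart in front of the work surface, level with it; the furniture and walls round the work are solid. World frame = base frame: x ahead of the robot, y to its left, z up, the work surface at z = 0. Lengths are in m, angles in rad, forces in N, time in s.
With the tool pointing down it reaches from about 0.325 to 0.775 m from the base axis. Payload 5.5 kg.
Tool frame: the origin (TCP) lies on the mounting face of the last link; the fingertips stand 182 mm ahead of it and the grasp point (between the pads) lies 163 mm ahead of it; z points along the fingers, y is the line along which they close (so a half turn about z gives the same grasp; the last joint's range is limited). The gripper opens to 88 mm and grips with 3 to 60 N. Pads are 20 mm wide; open, the fingers measure 115 mm over their backs; the gripper's body (75 mm by 178 mm) begins 61 mm behind the grasp point.
Start: joints at [1.27, 0.091, 1.231, -0, 1.82, -0.057], TCP at [0.145, 0.582, 0.405] pointing down, gripper open.
Joint ranges: [-2.87, 2.87], [-0.86, 2.18], [0.17, 2.46], [-1.51, 4.65], [0.06, 2.69], [-2.65, 2.65]. Speed limits (rad/s): [2.57, 2.57, 3.01, 3.14, 3.14, 3.14].

INTERFACE

Orientations are given as [roll, pitch, yaw] about the fixed x, y, z axes, in that order (R = Rz(yaw) Ry(pitch) Rx(roll)).
In Python, from rig import get_obs, snapshot, sign_off gives the robot as it stands.
- The arm moves only by the tool carry_out, never from a script. Its argument "deltas" is a list of rows, each a list of 6 numbers: the shift along the tool's x, y, z in mm, then the turn, a rotation vector about the tool's x, y, z in rad. In form: [[tx, ty, tz, ax, ay, az], ...]. A call has 1 to 12 rows; each row shifts and turns the commanded pose from where the row before left it, along the tool's axes as they then stand; what a row does not reach is not made up. A row lasts 1/8 s, in which the tool goes at most 62.5 mm and 10.7 degrees, less where a joint would pass 70% of its speed; a pose out of reach is approached as far as the arm can. A call with a gripper value outside its range is refused whole. "gripper" is the closure, from 0 (fully open) to 1 (shut), set as the call begins (left out, the last holds). The fingers move at their own pace and stop on an object; the grip force is fixed at half the most. Time passes only in rows, so rows that do not move let the fingers close. It gives the time, the measured TCP pose, the force, the opening and the grip force at its end, in the units of the state.
- get_obs(): the state, without advancing time (a new reading comes with each control period).
- snapshot(name): name is "scene" or "top" or "wrist"; returns a dict with "pixels" (400x640x3 uint8, red, green, blue), "fovy" (degrees; the focal length in pixels is half the picture's height over the tangent of half this angle, whatever the lens; pixels are square), "cx", "cy" (the principal point, pixels), "camera_from_world" (4x4, takes a point from world to camera coordinates). Camera axes: x right, y up, looking along -z (the intrinsics and any distortion apply to the point x, -y, -z); pixel columns grow to the right and rows downward; lengths in m; the calibration is good to about 2 mm. The wrist camera is an equidistant fisheye: a pixel r from the principal point sees the ray r / f radians off the axis. A picture is of the moment at which its call begins. There is no depth.
- sign_off(): hands the job in; it is judged then, once.
The state is a dict: "clock": time; "joints": joint angles; "joint_velocities": joint speeds; "effort": joint torques, N m; "tcp_pos": TCP position; "tool_rot": TCP orientation; "ft_force": force on the tool from outside, world axes, zero at the start; "moment": the same for the moment, N m; "width": finger opening in m; "finger_force": force on a finger pad.
Only numpy, scipy, OpenCV 4.12 (cv2) and the standard library are available. Lean on these libraries where they do the work, as an engineer would, in place of code of your own. Each camera call takes 0.05 s, during which the arm holds its last target. There are 200 camera calls.

TASK

The weights are in the right-hand drawer of the little cabinet, but it stays locked while the left-hand drawer stands open. Push the left drawer fully home, pull the right drawer open, and stand weights from it upright on the scale pan beside the beaker until the pan's red pointer rests inside the green band. Leave the left drawer shut, the beaker standing on the pan, any weight you do not need in its drawer, and do not disturb the vial, flask and bottle on the counter.

Things in the scene. Friction and masses are not known exactly. Their poses are not given: they have to be found in the camera images.
- cabinet: low grey steel cabinet, fixed, 105 mm deep (its x), 270 mm wide (its y), 80 mm high, with two blue-fronted drawers side by side. Origin at the centre of its underside; x points to its back, so the drawers open along its -x; y to its left, z up. Drawer fronts lie at x = -52 mm when shut. A sliding pin between the drawers lets only one be open at a time; its red button on the cabinet's top shifts 4 mm towards the drawer that is locked.
- left_drawer (a joint): left drawer (narrow, 80 mm, empty), slides along the cabinet's -x: 0 shut, 0.09 m fully open; starts partly open (0.045 to 0.085). About 2 N moves it; it stays where it is left.
- right_drawer (a joint): right drawer (wide, 147 mm; inside 129 mm wide and 90 mm deep; white walls 4 mm thick reaching 45 mm above the counter, inner floor 14 mm above the counter): 0 shut, 0.09 m fully open. Starts shut and locked; free once the left drawer is at 0. About 2 N moves it when free.
- left_pull (a point): centre of the left drawer's pull, an upright steel post 18 mm wide (cabinet y), 14 mm thick (cabinet x), 24 mm in front of the drawer front and clear all round except for a neck 12 mm high behind it. The post reaches from 46 to 86 mm above the counter; the point is 70 mm above the counter. Moves with the drawer; axes as the cabinet's.
- right_pull (a point): the same point on the right drawer's pull (same post).
- scale: white sprung pan scale, fixed. Origin at the centre of its underside on the counter; x to its back, y to its left (towards the cabinet), z up. Beyond the left end of the pan, near its rear corner (centre x = 46 mm, y = 125 mm), an upright white plate 36 mm wide, turned 0.6 rad to face the front left, reaches 136 mm above the counter; it bears a green band 14 mm high whose middle is 86 mm above the counter.
- pan (a joint): how far the scale pan has sunk, in m: 0 empty, stop at 0.058. The pan rides on a spring of 100 N/m, so each 100 g weight sinks it by 9.8 mm; it settles within about 1 s. The pointer is inside the green band for values from 0.027 to 0.041. At the start it is at about 0.014 to 0.024, from the beaker alone, whose weight is not known.
- pan_centre (a point): centre of the pan's upper surface (pan 100 mm in x, 200 mm in y, rim 5 mm high), 120 mm above the counter less the value of pan; axes as the scale's. The small red pointer, which sticks out 30 mm from the left end of the pan to end 4 mm before the white plate, is level with this surface. At the start the beaker stands on the right half of the pan; the left half (y from 0 to 0.095) is free.
- weight1_mid (a point): brass laboratory weight, 100 g: a plain upright cylinder 24 mm in diameter and 36 mm high with a small knob of 15 mm diameter on top (48 mm high in all). The point is on its axis 24 mm above its underside. All three weights are alike; at the start they stand in a row, side to side about 40 mm apart (30 mm at the least), in the shut right drawer, about 47 mm behind the outer face of its front.
- weight2_mid (a point): same as weight1_mid, the second weight.
- weight3_mid (a point): same as weight1_mid, the third weight.
- beaker_mid (a point): clear glass beaker, 60 mm in diameter, 70 mm high, 0.14 to 0.24 kg with its load, standing on the pan; the point is on its axis, 35 mm above its underside.
- flask_mid (a point): bystander: conical flask, 72 mm in diameter at the foot, 115 mm high, on the counter left of the cabinet; the point is on its axis half-way up.
- vial_mid (a point): bystander: small amber vial with a red cap, 28 mm in diameter, 51 mm high, in front of the right drawer; the point is on its axis half-way up.
- bottle_mid (a point): bystander: clear media bottle with a blue cap, 54 mm in diameter, 116 mm high, between the cabinet and the scale; the point is on its axis half-way up. A fixed cluster of coloured-capped vials up to 100 mm high stands in front of the scale, and fixed bottles up to 230 mm high stand behind it.
Not all that is in view belongs to the job. Leave any orange look-alike of the part that bears beaker_mid alone.

How it is judged:
On the way, in this order (a step that is already met when the one before it is completed fails the run):
1. the left drawer is fully shut (within 6 mm) (value of joint left_drawer below 0.006 m and value of joint right_drawer below 0.01 m), for 0.2 s.
2. the right drawer is open by more than 60 mm with the left one shut (value of joint right_drawer above 0.06 m and value of joint left_drawer below 0.008 m), for 0.2 s.
At the end, for the whole second after the job is handed in: Left drawer within 6 mm of shut; pan at rest with its pointer in the green band (sunk 26 to 42 mm); at least one weight upright on the pan and every weight upright on the pan or in the right drawer, open or shut; beaker still standing on the pan (value of joint left_drawer below 0.006 m and value of joint pan between 0.026 and 0.042 m and velocity of joint pan between -0.005 and 0.005 m/s and ((x of weight1_mid in the frame of pan_centre between -0.048 and 0.048 m and y of weight1_mid in the frame of pan_centre between -0.098 and 0.098 m and z of weight1_mid in the frame of pan_centre between 0.015 and 0.035 m and angle between weight1_mid's own z axis and vertical below 0.2 rad) or (x of weight2_mid in the frame of pan_centre between -0.048 and 0.048 m and y of weight2_mid in the frame of pan_centre between -0.098 and 0.098 m and z of weight2_mid in the frame of pan_centre between 0.015 and 0.035 m and angle between weight2_mid's own z axis and vertical below 0.2 rad) or (x of weight3_mid in the frame of pan_centre between -0.048 and 0.048 m and y of weight3_mid in the frame of pan_centre between -0.098 and 0.098 m and z of weight3_mid in the frame of pan_centre between 0.015 and 0.035 m and angle between weight3_mid's own z axis and vertical below 0.2 rad)) and ((x of weight1_mid in the frame of pan_centre between -0.048 and 0.048 m and y of weight1_mid in the frame of pan_centre between -0.098 and 0.098 m and z of weight1_mid in the frame of pan_centre between 0.015 and 0.035 m and angle between weight1_mid's own z axis and vertical below 0.2 rad) or (x of weight1_mid in the frame of right_pull between 0.02 and 0.13 m and y of weight1_mid in the frame of right_pull between -0.075 and 0.07 m and z of weight1_mid in the frame of right_pull between -0.05 and 0 m)) and ((x of weight2_mid in the frame of pan_centre between -0.048 and 0.048 m and y of weight2_mid in the frame of pan_centre between -0.098 and 0.098 m and z of weight2_mid in the frame of pan_centre between 0.015 and 0.035 m and angle between weight2_mid's own z axis and vertical below 0.2 rad) or (x of weight2_mid in the frame of right_pull between 0.02 and 0.13 m and y of weight2_mid in the frame of right_pull between -0.075 and 0.07 m and z of weight2_mid in the frame of right_pull between -0.05 and 0 m)) and ((x of weight3_mid in the frame of pan_centre between -0.048 and 0.048 m and y of weight3_mid in the frame of pan_centre between -0.098 and 0.098 m and z of weight3_mid in the frame of pan_centre between 0.015 and 0.035 m and angle between weight3_mid's own z axis and vertical below 0.2 rad) or (x of weight3_mid in the frame of right_pull between 0.02 and 0.13 m and y of weight3_mid in the frame of right_pull between -0.075 and 0.07 m and z of weight3_mid in the frame of right_pull between -0.05 and 0 m)) and x of beaker_mid in the frame of pan_centre between -0.05 and 0.05 m and y of beaker_mid in the frame of pan_centre between -0.1 and 0.1 m and z of beaker_mid in the frame of pan_centre between 0.025 and 0.045 m); the robot touches nothing.
It fails at once if the vial, flask or bottle is shifted by more than 30 mm or tipped (distance of any of flask_mid, vial_mid, bottle_mid from where it was at the start of the episode above 0.03 m or angle between any of flask_mid, vial_mid, bottle_mid's own z axis and vertical above 0.35 rad).
It fails at once if the beaker is tipped (angle between beaker_mid's own z axis and vertical above 0.35 rad).
It fails at once if the interlock is forced: both drawers open by more than 20 mm (value of joint each of left_drawer, right_drawer above 0.02 m).
It also fails if it takes over 72 s, if anything falls off the work surface, if the arm or the gripper's body presses on something with over 40 N, if the wrist force passes 120 N, or if a joint passes its speed limit or range.

## Working session

There is one attempt and no reset: what is moved stays moved. The work goes in short steps, Python scripts to look and compute and a tool call to move; the robot and the scene stay as the last step left them, time stands still between calls to the robot, and variables do not carry over. Pictures are saved under pics/ and viewed, at most 10 in all, crops included, and the job is handed in when it is done.

Besides the shell and the picture viewer there is one more tool, called in YAML: its name, and indented under it one key for each argument. carry_out: Moves the arm, as the interface text tells. Its arguments: {"type":"object","properties":{"deltas":{"type":"array"},"gripper":{"type":"number"}},"required":["deltas"]}

```bash
ls; mkdir -p pics
cat > h.py <<'E'
import numpy as np,cv2
from rig import get_obs,snapshot,sign_off
def cam(n):
    s=snapshot(n); s['f']=200/np.tan(np.radians(s['fovy'])/2); s['n']=n; return s
def ray(s,u,v):
    T=np.array(s['camera_from_world']);R=T[:3,:3];o=-R.T@T[:3,3]
    x,y=(u-s['cx'])/s['f'],(v-s['cy'])/s['f']
    if s['n']=='wrist':
        r=np.hypot(x,y); k=np.sinc(r/np.pi); d=np.array([x*k,-y*k,-np.cos(r)])
    else: d=np.array([x,-y,-1])
    d=R.T@d; return o,d/np.linalg.norm(d)
def onz(s,u,v,z):
    o,d=ray(s,u,v); return o+d*(z-o[2])/d[2]
def proj(s,p):
    T=np.array(s['camera_from_world']);c=T[:3,:3]@np.array(p)+T[:3,3];c=np.array([c[0],-c[1],-c[2]])
    if s['n']=='wrist':
        t=np.arctan2(np.hypot(c[0],c[1]),c[2]);q=c[:2]/np.hypot(c[0],c[1])*t
    else: q=c[:2]/c[2]
    return np.array([s['cx'],s['cy']])+s['f']*q
def save(s,name): cv2.imwrite('pics/'+name,s['pixels'][:,:,::-1])
def tri(a,b):
    # two rays
    A=np.zeros((3,3));B=np.zeros(3)
    for o,d in (a,b):
        P=np.eye(3)-np.outer(d,d);A+=P;B+=P@o
    return np.linalg.solve(A,B)
E
python3 - <<'E'
from h import *
o=get_obs();print(o)
for n in ('scene','top'):
    s=cam(n);save(s,n+'0.png');print(n,s['fovy'],s['cx'],s['cy'],np.round(np.array(s['camera_from_world']),3).tolist(), [k for k in s])
E
```

```text
pics
{'clock': 0.0, 'joints': array([ 1.27030102e+00,  9.18613909e-02,  1.23185803e+00, -1.07426963e-06,
        1.81980766e+00, -5.67326664e-02]), 'joint_velocities': array([ 0.00046196,  0.00032021, -0.00176291, -0.00296847, -0.00063551,
       -0.00123562]), 'effort': array([ 9.97315183e-04, -4.46441817e+01, -4.06454194e+01,  6.98735146e-02,
        2.90912041e-02, -1.36474232e-04]), 'tcp_pos': array([0.14485149, 0.58231212, 0.40352076]), 'tool_rot': array([-3.13966128e+00, -1.08646542e-04,  2.89782965e+00]), 'ft_force': array([-1.22029315, -0.41950133, -0.78238598]), 'moment': array([ 0.02892277, -0.02654967, -0.00953379]), 'finger_force': 0.0, 'width': 0.08776247025363074}
scene 43.874318460798776 314.86858899845726 204.25699019274933 [[-0.759, -0.651, 0.015, 0.484], [0.367, -0.409, 0.835, -0.286], [-0.538, 0.639, 0.549, -1.498], [0.0, 0.0, 0.0, 1.0]] ['pixels', 'fovy', 'cx', 'cy', 'camera_from_world', 'f', 'n']
top 55.635788581373255 318.11734145770123 193.77066748917073 [[-0.012, -1.0, -0.016, 0.099], [0.997, -0.013, 0.075, -0.585], [-0.075, -0.015, 0.997, -1.146], [0.0, 0.0, 0.0, 1.0]] ['pixels', 'fovy', 'cx', 'cy', 'camera_from_world', 'f', 'n']
```

View pics/top0.png

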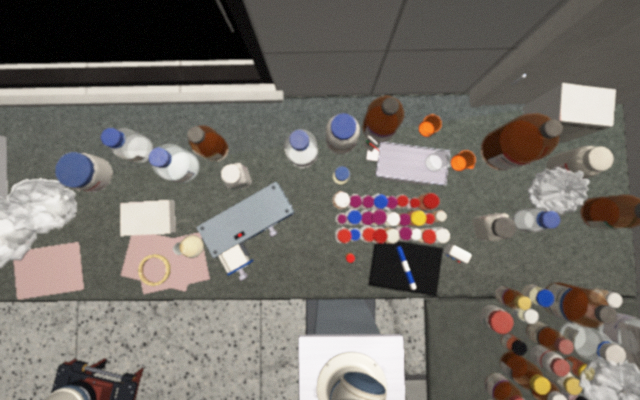

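View pics/scene0.png

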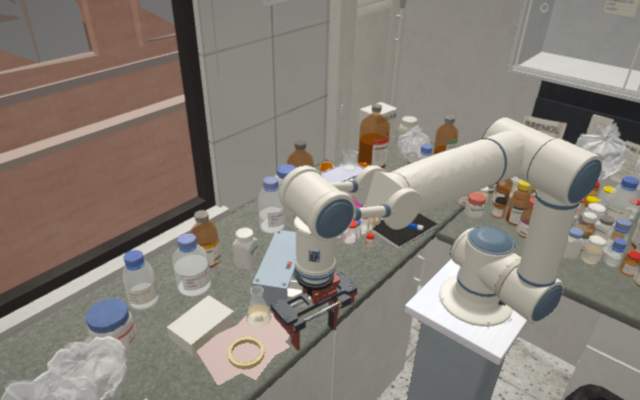

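The top view shows the cabinet around (245,218), with the left pull at about (241,273), the right pull at about (272,230) and the button at (238,235). The pan is around (413,162), with the beaker at (437,162). The flask is at (190,245), the vial cap at (349,258) and the bottle at (342,175). I'll zoom in next.

Run:
```python
from h import *
s=cam('top')
im=s['pixels'][:,:,::-1]
c=cv2.resize(im[120:290,170:370],None,fx=4,fy=3.5,interpolation=cv2.INTER_CUBIC)[:600]
c=cv2.resize(im[135:285,170:370],None,fx=4,fy=4,interpolation=cv2.INTER_CUBIC)
cv2.imwrite('pics/cab.png',c)
c=cv2.resize(im[100:220,320:480],None,fx=5,fy=5,interpolation=cv2.INTER_CUBIC)
cv2.imwrite('pics/pan.png',c)
```

```text
(no output)
```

View pics/cab.png

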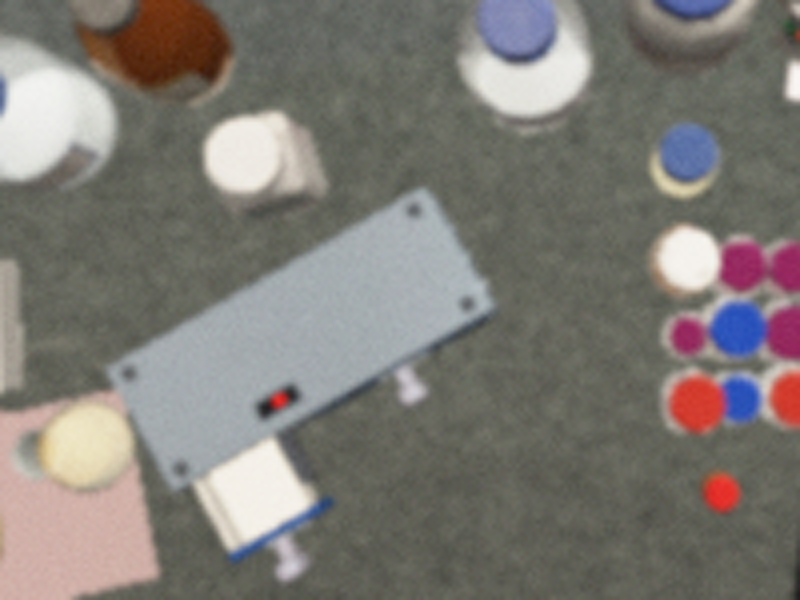

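View pics/pan.png

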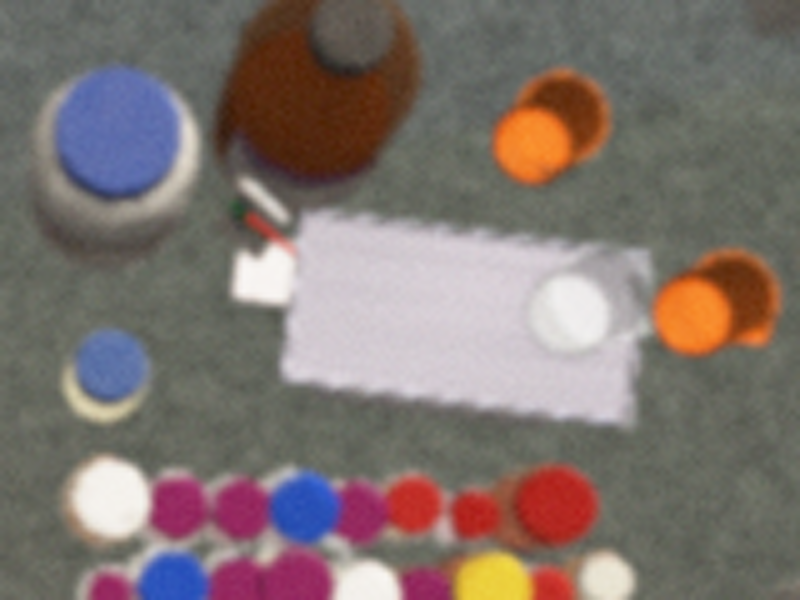

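The cabinet crop shows the top's four corners at (108,368), (425,188), (494,303) and (177,488), with the pulls at (290,562) and (408,388). In the pan crop, the pan corners are (305,212), (652,250), (632,425) and (283,380). The beaker's rim is near (600,300) and the bottle is at (110,370).

Run:
```python
from h import *
s=cam('top')
C=lambda u,v,z:onz(s,170+u/4-.4,135+v/4-.4,z)
P=lambda u,v,z:onz(s,320+u/5-.4,100+v/5-.4,z)
c=np.array([C(*q,.08) for q in[(108,368),(425,188),(494,303),(177,488)]])
print(c.round(4).tolist());print('sides',[np.linalg.norm(c[i]-c[i-1]).round(4) for i in range(4)])
m=c.mean(0); ay=(c[0]-c[1]+c[3]-c[2]);ay/=np.linalg.norm(ay);yaw=np.arctan2(-ay[0],ay[1]);print('cab',m,'yaw',yaw)
ax=np.array([np.cos(yaw),np.sin(yaw),0]);ay=np.array([-np.sin(yaw),np.cos(yaw),0])
for n,q in dict(lp=(290,563),rp=(409,389)).items():
    p=C(*q,.086);print(n,p,'cab frame',(p-m)@ax,(p-m)@ay)
print('vial',C(722,493,.051),'bottle',C(688,152,.116),'flask',C(30,452,.0))
p=np.array([P(*q,.105) for q in[(305,212),(652,250),(632,425),(283,380)]])
print(p.round(4).tolist());print([np.linalg.norm(p[i]-p[i-1]).round(4) for i in range(4)])
m=p.mean(0);a=p[0]-p[1]+p[3]-p[2];print('pan',m,np.arctan2(-a[0],a[1]));print('beaker top',P(598,300,.17),'base',P(570,313,.105))
```

```text
[[0.4904, 0.4478, 0.08], [0.6196, 0.2148, 0.08], [0.5343, 0.1646, 0.08], [0.4028, 0.3963, 0.08]]
sides [np.float64(0.1016), np.float64(0.2664), np.float64(0.099), np.float64(0.2665)]
cab [0.51180356 0.30588351 0.08      ] yaw 0.5111849240345951
lp [0.34899046 0.31246473 0.086     ] cab frame -0.13878035864054045 0.08538988157092284
rp [0.47262327 0.22624301 0.086     ] cab frame -0.07313270603927265 -0.050292252634295265
vial [ 0.39222958 -0.00133408  0.051     ] bottle [0.63879979 0.02266234 0.116     ] flask [0.42507607 0.5353514  0.        ]
[[0.7276, -0.0919, 0.105], [0.7023, -0.2904, 0.105], [0.6014, -0.2751, 0.105], [0.6301, -0.0769, 0.105]]
[np.float64(0.0986), np.float64(0.2001), np.float64(0.102), np.float64(0.2003)]
pan [ 0.66537233 -0.18356854  0.105     ] -0.13522328095671296
beaker top [ 0.66326837 -0.23845707  0.17      ] base [ 0.66648253 -0.24215002  0.105     ]
```

```bash
cat >> h.py <<'E'
from scipy.spatial.transform import Rotation as Ro
CAB=np.array([.5118,.3059]);CY=.511;CX=np.array([np.cos(CY),np.sin(CY)]);CL=np.array([-np.sin(CY),np.cos(CY)])
def cab(x,y): return CAB+x*CX+y*CL
PAN=np.array([.6654,-.1836]);PY=-.135
def pan(x,y): return PAN+x*np.array([np.cos(PY),np.sin(PY)])+y*np.array([-np.sin(PY),np.cos(PY)])
def plan(*legs):
    """legs (xy, tipz, yaw, n): rows in tool axes from the measured pose; tool pointing down"""
    o=get_obs();p=o['tcp_pos'];R=Ro.from_euler('xyz',o['tool_rot'])
    print('now',p.round(4),o['tool_rot'].round(3),'q',o['joints'].round(2),'t',round(o['clock'],2),'w',round(o['width'],4))
    for xy,tz,yaw,n in legs:
        g=np.array([xy[0],xy[1],tz+.182]);G=Ro.from_euler('xyz',[np.pi,0,yaw])
        rv=(R.inv()*G).as_rotvec()/n; st=(g-p)/n
        print(f'{n} rows to',g.round(3),'|step| %.0f mm'%(1e3*np.linalg.norm(st)))
        for i in range(n):
            print([round(v,1) for v in R.inv().apply(st)*1e3]+[round(v,3) for v in rv])
            R=R*Ro.from_rotvec(rv)
        p=g
E
python3 -c "
from h import *
lp=cab(-.139,.0854);print(lp)
plan((lp,.16,CY+np.pi,9),(lp,.051,CY+np.pi,3))"
```

```text
[0.34879158 0.31241274]
now [0.1449 0.5823 0.4039] [-3.14  -0.     2.898] q [ 1.27  0.09  1.23 -0.    1.82 -0.06] t 0.2 w 0.0881
9 rows to [0.349 0.312 0.342] |step| 38 mm
[np.float64(-29.2), np.float64(-23.6), np.float64(6.9), np.float64(-0.0), np.float64(-0.0), np.float64(-0.084)]
[np.float64(-27.1), np.float64(-26.0), np.float64(6.9), np.float64(-0.0), np.float64(-0.0), np.float64(-0.084)]
[np.float64(-24.9), np.float64(-28.2), np.float64(6.9), np.float64(-0.0), np.float64(-0.0), np.float64(-0.084)]
[np.float64(-22.4), np.float64(-30.2), np.float64(6.9), np.float64(-0.0), np.float64(-0.0), np.float64(-0.084)]
[np.float64(-19.8), np.float64(-31.9), np.float64(6.9), np.float64(-0.0), np.float64(-0.0), np.float64(-0.084)]
[np.float64(-17.1), np.float64(-33.5), np.float64(6.9), np.float64(-0.0), np.float64(-0.0), np.float64(-0.084)]
[np.float64(-14.2), np.float64(-34.8), np.float64(6.9), np.float64(-0.0), np.float64(-0.0), np.float64(-0.084)]
[np.float64(-11.2), np.float64(-35.9), np.float64(6.9), np.float64(-0.0), np.float64(-0.0), np.float64(-0.084)]
[np.float64(-8.2), np.float64(-36.7), np.float64(6.9), np.float64(-0.0), np.float64(-0.0), np.float64(-0.084)]
3 rows to [0.349 0.312 0.233] |step| 36 mm
[np.float64(0.0), np.float64(-0.0), np.float64(36.3), np.float64(-0.0), np.float64(0.0), np.float64(0.0)]
[np.float64(0.0), np.float64(-0.0), np.float64(36.3), np.float64(-0.0), np.float64(0.0), np.float64(0.0)]
[np.float64(0.0), np.float64(-0.0), np.float64(36.3), np.float64(-0.0), np.float64(0.0), np.float64(0.0)]
```

carry_out:
  deltas:
    - [-29,-24,7,0,0,-0.084]
    - [-27,-26,7,0,0,-0.084]
    - [-25,-28,7,0,0,-0.084]
    - [-22,-30,7,0,0,-0.084]
    - [-20,-32,7,0,0,-0.084]
    - [-17,-33,7,0,0,-0.084]
    - [-14,-35,7,0,0,-0.084]
    - [-11,-36,7,0,0,-0.084]
    - [-8,-37,7,0,0,-0.084]
    - [0,0,0,0,0,0]
    - [0,0,0,0,0,0]
  gripper: 0

```text
clock: 1.58
tcp_pos: [0.3476, 0.3124, 0.3418]
tool_rot: [3.141, 0.0, -2.631]
ft_force: [0.2, 0.2, -0.5]
width: 0.0881
finger_force: 0.0
```

```bash
sed -i 's/\[round(v,1) for v in R.inv/[round(float(v),1) for v in R.inv/; s/\[round(v,3) for v in rv\]/[round(float(v),3) for v in rv]/' h.py; python3 -c "
from h import *
lp=cab(-.139,.0854)
s=cam('wrist');save(s,'w1.png');print(proj(s,[*lp,.086]),proj(s,[*cab(-.076,-.05),.086]))
plan((lp,.051,CY+np.pi,1))"
```

```text
[315.00893084 204.9152156 ] [170.92735071 268.13677801]
now [0.3474 0.3127 0.3419] [ 3.141  0.    -2.63 ] q [ 0.66 -0.27  1.68  0.    1.73 -1.42] t 1.62 w 0.0881
1 rows to [0.349 0.312 0.233] |step| 109 mm
[-1.0, -1.0, 108.9, 0.001, 0.0, 0.001]
```

View pics/w1.png

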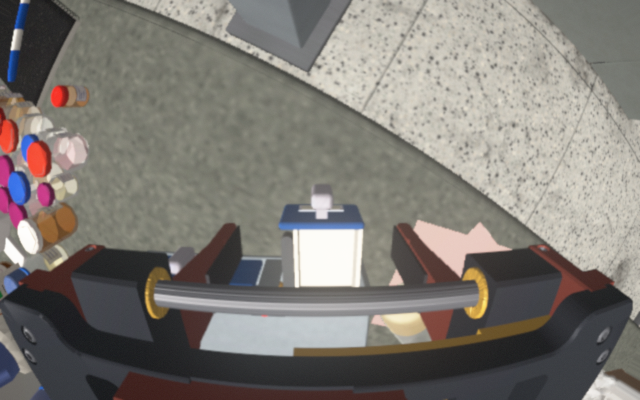

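The wrist view shows the left post's top at about (320,190), against a predicted (315,205). The fingers straddle it.

```bash
python3 -c "
from h import *
s=cam('wrist')
for q in [(320,190),(320,197)]:
  p=onz(s,*q,.086);d=p[:2]-CAB;print(p,d@CX,d@CL)
p=onz(s,320,190,.086)[:2]
plan((p,.051,CY+np.pi,4))"
```

```text
[0.33605449 0.31016524 0.086     ] -0.15120914428909185 0.08966868254168617
[0.34103264 0.31298452 0.086     ] -0.14548815381652025 0.08969325071002372
now [0.3473 0.3129 0.3419] [ 3.141  0.    -2.629] q [ 0.66 -0.27  1.68  0.    1.73 -1.42] t 1.68 w 0.0876
4 rows to [0.336 0.31  0.233] |step| 27 mm
[2.8, 0.8, 27.2, 0.0, 0.0, 0.0]
[2.8, 0.8, 27.2, 0.0, 0.0, 0.0]
[2.8, 0.8, 27.2, 0.0, 0.0, 0.0]
[2.8, 0.8, 27.2, 0.0, 0.0, 0.0]
```

carry_out:
  deltas:
    - [2,1,27,0,0,0]
    - [2,1,27,0,0,0]
    - [2,1,27,0,0,0]
    - [0,0,27,0,0,0]
    - [0,0,0,0,0,0]

```text
clock: 2.3
tcp_pos: [0.34, 0.3121, 0.2316]
tool_rot: [-3.141, -0.004, -2.628]
ft_force: [-0.0, 0.4, -0.2]
width: 0.0878
finger_force: 0.0
```

carry_out:
  deltas:
    - [0,0,0,0,0,0]
    - [0,0,0,0,0,0]
    - [0,0,0,0,0,0]
    - [0,0,0,0,0,0]
    - [0,0,0,0,0,0]
    - [0,0,0,0,0,0]
  gripper: 1

```text
clock: 3.05
tcp_pos: [0.3412, 0.3118, 0.2336]
tool_rot: [3.142, -0.0, -2.63]
ft_force: [-0.3, 0.1, 0.4]
width: 0.0314
finger_force: 0.0
```

carry_out:
  deltas:
    - [0,0,0,0,0,0]
    - [0,0,0,0,0,0]
    - [0,0,0,0,0,0]
    - [0,0,0,0,0,0]

```text
clock: 3.55
tcp_pos: [0.3404, 0.3129, 0.2336]
tool_rot: [3.138, 0.0, -2.628]
ft_force: [-4.1, 7.2, -1.0]
width: 0.0181
finger_force: 30.0
```

carry_out:
  deltas:
    - [-8,0,0,0,0,0]
    - [-10,0,0,0,0,0]
    - [-10,0,0,0,0,0]
    - [-10,0,0,0,0,0]
    - [-10,0,0,0,0,0]
    - [-6,0,0,0,0,0]
    - [0,0,0,0,0,0]

```text
clock: 4.42
tcp_pos: [0.3878, 0.3395, 0.2336]
tool_rot: [3.138, 0.0, -2.628]
ft_force: [-1.7, 6.8, -1.1]
width: 0.0179
finger_force: 30.0
```

carry_out:
  deltas:
    - [-5,0,0,0,0,0]
    - [-5,0,0,0,0,0]
    - [-3,0,0,0,0,0]
    - [-2,0,0,0,0,0]
    - [0,0,0,0,0,0]

```text
clock: 5.05
tcp_pos: [0.3991, 0.346, 0.2336]
tool_rot: [3.139, -0.007, -2.628]
ft_force: [-14.5, -2.0, 7.6]
width: 0.0177
finger_force: 30.0
```

carry_out:
  deltas:
    - [-2,0,0,0,0,0]
    - [-2,0,0,0,0,0]
    - [0,0,0,0,0,0]

```text
clock: 5.42
tcp_pos: [0.4014, 0.3473, 0.2334]
tool_rot: [3.139, -0.013, -2.628]
ft_force: [-23.6, -5.9, 13.4]
width: 0.0179
finger_force: 30.0
```

carry_out:
  deltas:
    - [2,0,0,0,0,0]
    - [0,0,0,0,0,0]
    - [0,0,0,0,0,0]
    - [0,0,0,0,0,0]
    - [0,0,-30,0,0,0]
    - [0,0,-30,0,0,0]
    - [0,0,-30,0,0,0]
    - [0,0,0,0,0,0]
  gripper: 0.3

```text
clock: 6.42
tcp_pos: [0.4035, 0.3468, 0.3265]
tool_rot: [3.141, 0.005, -2.63]
ft_force: [0.5, 0.5, -0.9]
width: 0.0613
finger_force: 0.0
```

```bash
python3 -c "
from h import *
s=cam('top');save(s,'t2.png')
hsv=cv2.cvtColor(s['pixels'],cv2.COLOR_RGB2HSV)
m=((hsv[...,0]<8)|(hsv[...,0]>172))&(hsv[...,1]>170)&(hsv[...,2]>120)
n,l,st,c=cv2.connectedComponentsWithStats(m.astype('uint8'))
print([(c[i].round(1).tolist(),int(st[i,4])) for i in range(1,n) if 200<c[i][0]<290 and 200<c[i][1]<290])
cv2.imwrite('pics/c2.png',cv2.resize(s['pixels'][175:285,180:330,::-1],None,fx=4,fy=4))
plan((cab(-.076,-.047),.15,CY+np.pi,4),(cab(-.076,-.047),.051,CY+np.pi,3))"
```

```text
[([240.5, 234.5], 4)]
now [0.4033 0.3467 0.3243] [ 3.141e+00  2.000e-03 -2.630e+00] q [ 0.65 -0.09  1.56 -0.    1.68 -1.44] t 6.47 w 0.061
4 rows to [0.468 0.228 0.332] |step| 34 mm
[0.3, -33.9, -1.9, 0.0, 0.001, 0.0]
[0.3, -33.9, -1.9, 0.0, 0.001, 0.0]
[0.3, -33.9, -1.9, 0.0, 0.001, 0.0]
[0.3, -33.9, -1.9, 0.0, 0.001, 0.0]
3 rows to [0.468 0.228 0.233] |step| 33 mm
[-0.0, -0.0, 33.0, -0.0, -0.0, 0.0]
[-0.0, -0.0, 33.0, -0.0, -0.0, 0.0]
[-0.0, -0.0, 33.0, -0.0, -0.0, 0.0]
```

View pics/c2.png

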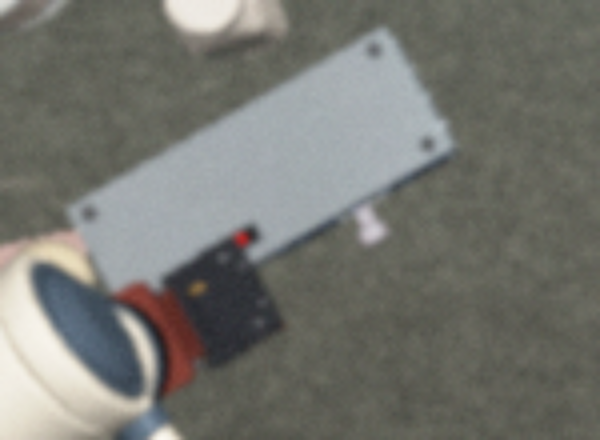

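The left drawer front is now flush and hidden by the gripper, and the red button is visible at crop (242,238). The right pull is at (370,228). Moving on to it.

carry_out:
  deltas:
    - [0,-34,0,0,0,0]
    - [0,-34,0,0,0,0]
    - [0,-34,0,0,0,0]
    - [0,-34,0,0,0,0]
    - [0,0,30,0,0,0]
    - [0,0,30,0,0,0]
    - [0,0,30,0,0,0]
    - [0,0,0,0,0,0]

```text
clock: 7.48
tcp_pos: [0.4684, 0.2274, 0.2289]
tool_rot: [3.141, -0.008, -2.63]
ft_force: [0.5, -0.8, 0.0]
width: 0.0614
finger_force: 0.0
```

carry_out:
  deltas:
    - [0,0,0,0,0,0]
    - [0,0,0,0,0,0]
    - [0,0,0,0,0,0]
    - [0,0,0,0,0,0]
    - [0,0,0,0,0,0]
    - [0,0,0,0,0,0]
    - [0,0,0,0,0,0]
  gripper: 1

```text
clock: 8.35
tcp_pos: [0.4701, 0.2275, 0.2341]
tool_rot: [-3.14, 0.001, -2.63]
ft_force: [3.2, -5.5, 2.3]
width: 0.018
finger_force: 30.0
```

carry_out:
  deltas:
    - [2,0,0,0,0,0]
    - [4,0,0,0,0,0]
    - [6,0,0,0,0,0]
    - [8,0,0,0,0,0]
    - [8,0,0,0,0,0]
    - [8,0,0,0,0,0]
    - [8,0,0,0,0,0]
    - [8,0,0,0,0,0]
    - [8,0,0,0,0,0]
    - [8,0,0,0,0,0]
    - [6,0,0,0,0,0]
    - [4,0,0,0,0,0]

```text
clock: 9.85
tcp_pos: [0.4019, 0.1893, 0.234]
tool_rot: [-3.14, 0.001, -2.63]
ft_force: [3.7, -4.0, 0.3]
width: 0.0177
finger_force: 30.0
```

carry_out:
  deltas:
    - [3,0,0,0,0,0]
    - [2,0,0,0,0,0]
    - [1,0,0,0,0,0]
    - [0,0,0,0,0,0]

```text
clock: 10.35
tcp_pos: [0.3968, 0.1864, 0.234]
tool_rot: [-3.14, 0.001, -2.63]
ft_force: [3.1, -4.7, 0.8]
width: 0.0177
finger_force: 30.0
```

carry_out:
  deltas:
    - [0,0,0,0,0,0]
    - [0,0,0,0,0,0]
    - [0,0,0,0,0,0]
    - [0,0,-25,0,0,0]
    - [0,0,-30,0,0,0]
    - [0,0,-30,0,0,0]
    - [0,0,-20,0,0,0]
    - [25,0,0,0,0,0]
    - [25,0,0,0,0,0]
    - [0,0,0,0,0,0]
  gripper: 0.4

```text
clock: 11.6
tcp_pos: [0.3523, 0.1621, 0.3388]
tool_rot: [-3.142, 0.001, -2.63]
ft_force: [-0.4, 0.4, 0.8]
width: 0.053
finger_force: 0.0
```

```bash
python3 -c "
from h import *
s=cam('top');save(s,'t3.png')
cv2.imwrite('pics/c3.png',cv2.resize(s['pixels'][175:285,180:330,::-1],None,fx=4,fy=4))
s=cam('wrist');save(s,'w3.png');print(get_obs()['tcp_pos'])
for y in(-.087,-.047,-.007): print(proj(s,[*cab(-.089,y),.062]),proj(s,[*cab(-.089,y),.014]))"
```

```text
[0.35310917 0.16253509 0.33854802]
[276.90151831 309.836762  ] [281.53798241 285.352616  ]
[316.27528186 310.49789302] [316.30572143 285.77631871]
[355.64906574 309.94623969] [351.07330803 285.44885538]
```

View pics/w3.png

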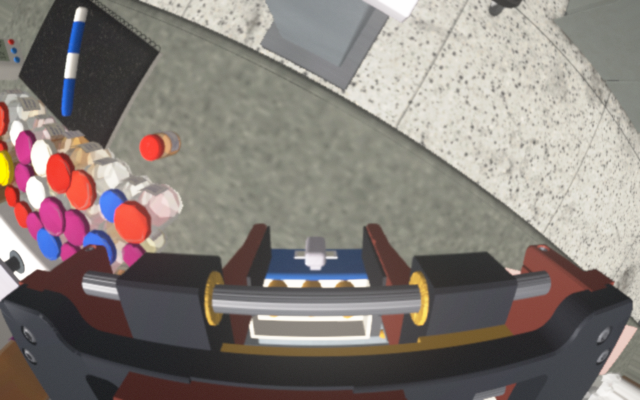

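The wrist view shows the right drawer open, with three brass weights at about columns 277, 312 and 347, row 287, partly behind the bar. I'll turn the tool to the grasp yaw and look from the side.

```bash
python3 -c "
from h import *
plan((cab(-.088,-.14),.16,CY+np.pi/2,10))"
```

```text
now [0.3531 0.1625 0.3385] [ 3.142e+00  1.000e-03 -2.629e+00] q [ 0.34 -0.5   1.86  0.    1.78 -1.74] t 11.7 w 0.0524
10 rows to [0.504 0.141 0.342] |step| 15 mm
[-12.0, -9.3, -0.3, 0.0, 0.0, 0.157]
[-13.3, -7.3, -0.3, 0.0, 0.0, 0.157]
[-14.3, -5.1, -0.3, 0.0, 0.0, 0.157]
[-14.9, -2.8, -0.3, 0.0, 0.0, 0.157]
[-15.2, -0.4, -0.3, 0.0, 0.0, 0.157]
[-15.1, 2.0, -0.3, 0.0, 0.0, 0.157]
[-14.6, 4.3, -0.3, 0.0, 0.0, 0.157]
[-13.7, 6.5, -0.3, 0.0, 0.0, 0.157]
[-12.5, 8.6, -0.3, 0.0, 0.0, 0.157]
[-11.0, 10.5, -0.3, 0.0, 0.0, 0.157]
```

carry_out:
  deltas:
    - [-12,-9,0,0,0,0.157]
    - [-13,-7,0,0,0,0.157]
    - [-14,-5,0,0,0,0.157]
    - [-15,-3,0,0,0,0.157]
    - [-15,0,0,0,0,0.157]
    - [-15,2,0,0,0,0.157]
    - [-15,4,0,0,0,0.157]
    - [-14,6,0,0,0,0.157]
    - [-12,9,0,0,0,0.157]
    - [-11,10,0,0,0,0.157]
    - [0,0,0,0,0,0]
  gripper: 0.45

```text
clock: 13.08
tcp_pos: [0.503, 0.1408, 0.3375]
tool_rot: [-3.14, -0.001, 2.085]
ft_force: [-0.9, -0.0, 0.3]
width: 0.0482
finger_force: 0.0
```

```bash
python3 -c "
from h import *
s=cam('wrist');save(s,'w4.png');print(get_obs()['tcp_pos'],get_obs()['tool_rot'])
for y in(-.087,-.047,-.007): print(proj(s,[*cab(-.089,y),.062]),proj(s,[*cab(-.089,y),.014]))"
```

```text
[0.50251323 0.14089719 0.33771991] [-3.14000461e+00 -6.52527144e-04  2.08682612e+00]
[315.83692562 135.97706793] [316.01203352 132.17549506]
[315.97931265  87.63200331] [316.13393536  91.44669029]
[316.12633234  40.43216854] [316.25763493  51.40852525]
```

View pics/w4.png

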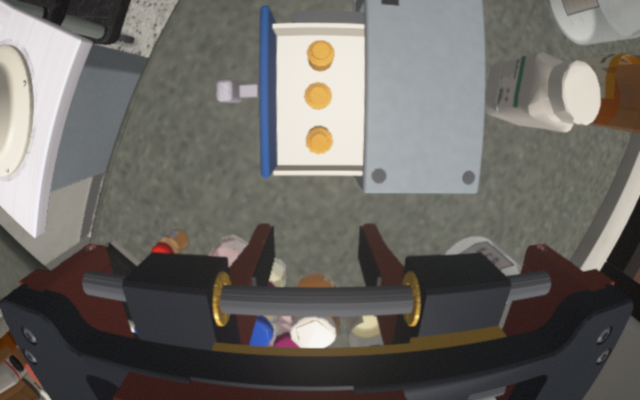

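The wrist view shows all three weights standing in the drawer at about (319,140), (318,95) and (320,52). I'll refine these with a colour mask.

```bash
python3 -c "
from h import *
s=cam('wrist')
hsv=cv2.cvtColor(s['pixels'],cv2.COLOR_RGB2HSV)
m=((hsv[...,0]>8)&(hsv[...,0]<28)&(hsv[...,1]>130)).astype('uint8');m[180:]=0;m[:,:270]=0;m[:,360:]=0
n,l,st,c=cv2.connectedComponentsWithStats(m)
for i in range(1,n):
  if st[i,4]>100:
    p=onz(s,*c[i],.04);d=p[:2]-CAB;print(c[i],st[i],p,'cab',d@CX,d@CL)
r=onz(s,219,92,.086);d=r[:2]-CAB;print('pull',d@CX,d@CL)
w=cab(-.088,-.088)
plan((w,.10,CY+np.pi/2,3))"
```

```text
[321.08687943  55.35638298] [309  42  25  29 564] [0.44489017 0.25076024 0.04      ] cab -0.08532857878118616 -0.015373748428924366
[318.52556237  95.90593047] [306  84  26  25 489] [0.46116428 0.21750302 0.04      ] cab -0.08739782854179652 -0.05234140230138726
[319.43177189 140.2892057 ] [307 128  25  25 491] [0.4815946  0.18320179 0.04      ] cab -0.08635236685549133 -0.09225228994244963
pull -0.16338072325169437 -0.049570475855879516
now [0.5021 0.1409 0.338 ] [-3.140e+00 -1.000e-03  2.087e+00] q [ 0.21 -0.12  1.56  0.    1.71 -0.31] t 13.18 w 0.0485
3 rows to [0.478 0.186 0.282] |step| 25 mm
[17.0, 0.5, 18.7, -0.0, -0.0, 0.002]
[17.0, 0.4, 18.7, -0.0, -0.0, 0.002]
[17.1, 0.4, 18.7, -0.0, -0.0, 0.002]
```

```bash
python3 -c "
from h import *
w=cab(-.087,-.092)
plan((w,.11,CY+np.pi/2,3),(w,.03,CY+np.pi/2,4))"
```

```text
now [0.5021 0.1409 0.338 ] [-3.140e+00 -1.000e-03  2.087e+00] q [ 0.21 -0.12  1.56  0.    1.71 -0.31] t 13.18 w 0.0485
3 rows to [0.481 0.183 0.292] |step| 22 mm
[15.7, 0.8, 15.3, -0.0, -0.0, 0.002]
[15.7, 0.8, 15.3, -0.0, -0.0, 0.002]
[15.7, 0.7, 15.3, -0.0, -0.0, 0.002]
4 rows to [0.481 0.183 0.212] |step| 20 mm
[0.0, -0.0, 20.0, 0.0, 0.0, 0.0]
[0.0, -0.0, 20.0, 0.0, 0.0, 0.0]
[0.0, -0.0, 20.0, 0.0, 0.0, 0.0]
[0.0, -0.0, 20.0, 0.0, 0.0, 0.0]
```

carry_out:
  deltas:
    - [16,0.8,15,0,0,0.002]
    - [16,0.8,15,0,0,0.002]
    - [15,0.8,15,0,0,0.002]
    - [0,0,20,0,0,0]
    - [0,0,20,0,0,0]
    - [0,0,0,0,0,0]
    - [0,0,0,0,0,0]

```text
clock: 14.05
tcp_pos: [0.4814, 0.1826, 0.254]
tool_rot: [3.141, 0.0, 2.077]
ft_force: [0.1, 0.9, 0.6]
width: 0.0485
finger_force: 0.0
```

carry_out:
  deltas:
    - [0,0,15,0,0,0]
    - [0,0,15,0,0,0]
    - [0,0,10,0,0,0]
    - [0,0,0,0,0,0]
    - [0,0,0,0,0,0]

```text
clock: 14.68
tcp_pos: [0.4803, 0.1825, 0.212]
tool_rot: [-3.137, -0.001, 2.078]
ft_force: [-4.1, -3.4, -2.3]
width: 0.0481
finger_force: 2.6
```

carry_out:
  deltas:
    - [0,0,0,0,0,0]
    - [0,0,0,0,0,0]
    - [0,0,0,0,0,0]
    - [0,0,0,0,0,0]
    - [0,0,0,0,0,0]
  gripper: 1

```text
clock: 15.3
tcp_pos: [0.4813, 0.183, 0.2143]
tool_rot: [3.14, 0.0, 2.078]
ft_force: [0.5, 1.0, 2.5]
width: 0.0229
finger_force: 30.0
```

```bash
python3 -c "
from h import *
w=cab(-.087,-.092);t=pan(-.005,.022)
plan((w,.198,CY+np.pi/2,5),(t,.198,PY+np.pi,12),(t,.115,PY+np.pi,4))
s=cam('top');print('green');h=cv2.cvtColor(s['pixels'],cv2.COLOR_RGB2HSV);print(np.argwhere((h[...,0]>40)&(h[...,0]<85)&(h[...,1]>100))[:,::-1].tolist()[:20])"
```

```text
now [0.4813 0.183  0.2143] [3.14  0.    2.078] q [ 0.3  -0.09  1.75  0.    1.48 -0.21] t 15.3 w 0.0229
5 rows to [0.481 0.183 0.38 ] |step| 33 mm
[0.0, -0.0, -33.1, 0.0, 0.0, -0.001]
[0.0, -0.0, -33.1, 0.0, 0.0, -0.001]
[0.1, -0.0, -33.1, 0.0, 0.0, -0.001]
[0.1, -0.0, -33.1, 0.0, 0.0, -0.001]
[0.1, -0.1, -33.1, 0.0, 0.0, -0.001]
12 rows to [ 0.663 -0.161  0.38 ] |step| 32 mm
[-32.5, -0.8, -0.0, 0.0, 0.0, -0.077]
[-32.3, -3.3, -0.0, 0.0, 0.0, -0.077]
[-32.0, -5.7, -0.0, 0.0, 0.0, -0.077]
[-31.4, -8.2, -0.0, 0.0, 0.0, -0.077]
[-30.7, -10.6, -0.0, 0.0, 0.0, -0.077]
[-29.8, -12.9, -0.0, 0.0, 0.0, -0.077]
[-28.7, -15.2, -0.0, 0.0, 0.0, -0.077]
[-27.5, -17.3, -0.0, 0.0, 0.0, -0.077]
[-26.0, -19.4, -0.0, 0.0, 0.0, -0.077]
[-24.5, -21.3, -0.0, 0.0, 0.0, -0.077]
[-22.8, -23.2, -0.0, 0.0, 0.0, -0.077]
[-20.9, -24.8, -0.0, 0.0, 0.0, -0.077]
4 rows to [ 0.663 -0.161  0.297] |step| 21 mm
[0.0, -0.0, 20.8, 0.0, -0.0, 0.0]
[0.0, -0.0, 20.8, 0.0, -0.0, 0.0]
[0.0, -0.0, 20.8, 0.0, -0.0, 0.0]
[-0.0, -0.0, 20.8, 0.0, -0.0, 0.0]
green
[[0, 0], [1, 0], [14, 0], [16, 0], [20, 0], [26, 0], [37, 0], [44, 0], [47, 0], [55, 0], [66, 0], [72, 0], [73, 0], [79, 0], [82, 0], [92, 0], [102, 0], [105, 0], [111, 0], [112, 0]]
```

carry_out:
  deltas:
    - [0,0,-10,0,0,0]
    - [0,0,-30,0,0,0]
    - [0,0,-40,0,0,0]
    - [0,0,-40,0,0,0]
    - [0,0,-40,0,0,0]
    - [0,0,-10,0,0,0]
    - [0,0,0,0,0,0]

```text
clock: 16.23
tcp_pos: [0.481, 0.1829, 0.3833]
tool_rot: [-3.141, 0.0, 2.078]
ft_force: [0.2, -0.1, -1.4]
width: 0.0232
finger_force: 30.0
```

carry_out:
  deltas:
    - [-32,-1,0,0,0,-0.077]
    - [-32,-3,0,0,0,-0.077]
    - [-32,-6,0,0,0,-0.077]
    - [-31,-8,0,0,0,-0.077]
    - [-31,-11,0,0,0,-0.077]
    - [-30,-13,0,0,0,-0.077]
    - [-29,-15,0,0,0,-0.077]
    - [-27,-17,0,0,0,-0.077]
    - [-26,-19,0,0,0,-0.077]
    - [-25,-21,0,0,0,-0.077]
    - [-23,-23,0,0,0,-0.077]
    - [-21,-25,0,0,0,-0.077]

```text
clock: 17.73
tcp_pos: [0.663, -0.162, 0.3801]
tool_rot: [3.141, -0.005, 3.004]
ft_force: [0.3, -0.0, -1.1]
width: 0.0236
finger_force: 30.0
```

carry_out:
  deltas:
    - [0,0,0,0,0,0]
    - [0,0,0,0,0,0]

```text
clock: 17.98
tcp_pos: [0.6625, -0.1607, 0.3814]
tool_rot: [3.141, -0.003, 3.001]
ft_force: [0.7, -0.2, -1.9]
width: 0.0231
finger_force: 30.0
```

```bash
python3 -c "
from h import *
s=cam('wrist');save(s,'w5.png')
for z in (.096,.106):
  print([proj(s,[*pan(x,y),z]).round() for x,y in [(-.05,-.1),(-.05,.1),(.05,.1),(0,.1),(-.005,.022)]])
  q=np.array([.046*np.cos(PY)-.125*np.sin(PY),.046*np.sin(PY)+.125*np.cos(PY)])+PAN
print('plate',[proj(s,[*q,z]).round() for z in (.136,.086)])
plan((pan(-.005,.022),.112,PY+np.pi,1))"
```

```text
[array([182., 150.]), array([403., 147.]), array([396., 251.]), array([400., 201.]), array([315., 196.])]
[array([178., 151.]), array([406., 148.]), array([399., 255.]), array([403., 204.]), array([315., 199.])]
plate [array([434., 265.]), array([418., 242.])]
now [ 0.6624 -0.1603  0.3823] [ 3.141e+00 -2.000e-03  3.002e+00] q [-0.29  0.32  1.02  0.    1.81 -1.72] t 18.02 w 0.0234
1 rows to [ 0.663 -0.161  0.294] |step| 88 mm
[-1.3, -0.7, 88.3, 0.001, -0.002, -0.005]
```

View pics/w5.png

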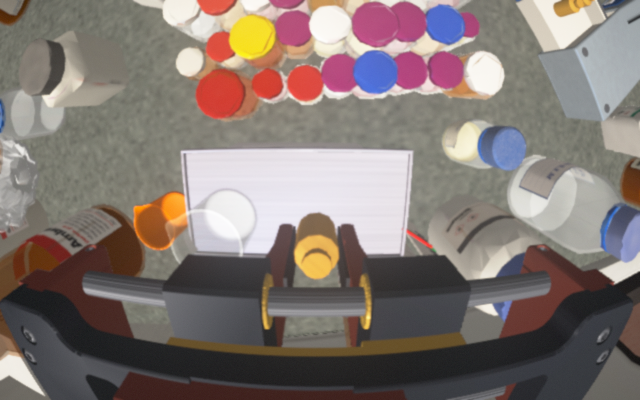

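The pan's front edge runs from (182,150) to (412,151), as predicted. The weight hangs upright over the free half, and the beaker is at (225,220), clear. Lowering.

carry_out:
  deltas:
    - [-1,-1,25,0,0,-0.005]
    - [0,0,25,0,0,0]
    - [0,0,15,0,0,0]
    - [0,0,8,0,0,0]
    - [0,0,0,0,0,0]

```text
clock: 18.65
tcp_pos: [0.6633, -0.1619, 0.3106]
tool_rot: [3.142, -0.0, 3.007]
ft_force: [-0.6, 0.7, -0.8]
width: 0.0232
finger_force: 30.0
```

carry_out:
  deltas:
    - [0,0,5,0,0,0]
    - [0,0,5,0,0,0]
    - [0,0,4,0,0,0]
    - [0,0,0,0,0,0]
    - [0,0,0,0,0,0]
    - [0,0,0,0,0,0]
    - [0,0,0,0,0,0]

```text
clock: 19.52
tcp_pos: [0.6634, -0.1622, 0.2968]
tool_rot: [-3.142, 0.0, 3.007]
ft_force: [-0.5, -0.9, -0.4]
width: 0.0232
finger_force: 30.0
```

carry_out:
  deltas:
    - [0,0,3,0,0,0]
    - [0,0,0,0,0,0]
    - [0,0,0,0,0,0]
    - [0,0,0,0,0,0]

```text
clock: 20.02
tcp_pos: [0.6634, -0.1622, 0.2937]
tool_rot: [-3.142, 0.0, 3.007]
ft_force: [-0.2, -0.2, 0.3]
width: 0.0231
finger_force: 30.0
```

carry_out:
  deltas:
    - [0,0,0,0,0,0]
    - [0,0,0,0,0,0]
    - [0,0,0,0,0,0]
    - [0,0,0,0,0,0]
  gripper: 0.55

```text
clock: 20.52
tcp_pos: [0.6634, -0.1622, 0.2936]
tool_rot: [3.142, -0.0, 3.007]
ft_force: [-0.0, -0.1, -0.1]
width: 0.0396
finger_force: 0.0
```

carry_out:
  deltas:
    - [0,0,-10,0,0,0]
    - [0,0,-20,0,0,0]
    - [0,0,-30,0,0,0]
    - [0,0,-30,0,0,0]
    - [-30,0,0,0,0,0]
    - [0,0,0,0,0,0]
    - [0,0,0,0,0,0]

```text
clock: 21.4
tcp_pos: [0.6928, -0.1662, 0.3839]
tool_rot: [-3.142, -0.0, 3.007]
ft_force: [0.4, 0.2, -0.6]
width: 0.0399
finger_force: 0.0
```

```bash
python3 -c "
from h import *
s=cam('wrist');save(s,'w6.png')
print('plan',end='');plan((pan(.02,.02),.2,PY+np.pi,1))"
```

```text
plannow [ 0.6926 -0.1662  0.384 ] [-3.142 -0.     3.007] q [-0.28  0.41  0.9  -0.    1.83 -1.72] t 21.45 w 0.0396
1 rows to [ 0.688 -0.166  0.382] |step| 5 mm
[4.6, -0.9, 2.0, -0.0, -0.0, 0.0]
```

View pics/w6.png

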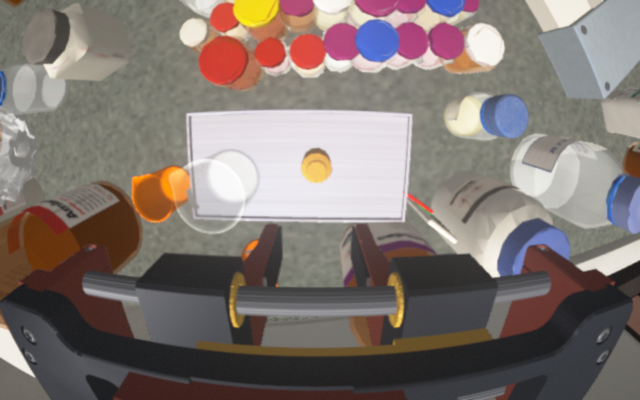

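The first weight stands upright on the pan at (315,165) and the beaker is undisturbed. I've used my ten views, so from here I work by numbers. Next is the pan depth, from its apparent size and the pointer.

```bash
cat > pz.py <<'E'
from h import *
def corners(im):
    hsv=cv2.cvtColor(im,cv2.COLOR_RGB2HSV)
    m=((hsv[...,2]>165)&(hsv[...,1]<60)).astype('uint8')
    m[240:]=0;m[:105]=0;m[:,:150]=0;m[:,440:]=0
    n,l,st,c=cv2.connectedComponentsWithStats(m);i=1+np.argmax(st[1:,4])
    return l==i,st[i]
if __name__=='__main__':
    s=cam('wrist');M,st=corners(s['pixels']);print(st)
    rows=np.arange(st[1]+6,st[1]+40)
    L=np.array([np.flatnonzero(M[r])[0] for r in rows]);Rr=np.array([np.flatnonzero(M[r])[-1] for r in rows])
    for r,a,b in list(zip(rows,L,Rr))[::6]:
        f=lambda z:np.linalg.norm(onz(s,a-.5,r,z)-onz(s,b+.5,r,z))
        zs=[.085,.095,.105,.115];w=[f(z) for z in zs];print(r,a,b,np.round(w,4),'z for .200: %.4f  .198: %.4f'%(np.interp(-.2,-np.array(w),zs),np.interp(-.198,-np.array(w),zs)))
    g=s['pixels'].astype(int);red=(g[...,0]>150)&(g[...,1]<80)&(g[...,2]<80);red[:150]=0;red[:,:400]=0;red[:,450:]=0
    q=np.argwhere(red)[:,::-1];print('pointer',len(q),q.min(0),q.max(0)) if len(q) else 0
    T=np.array(s['camera_from_world']);print('cam',-T[:3,:3].T@T[:3,3],s['f'])
E
python3 pz.py
```

```text
[  177   109   263   126 23619]
115 186 412 [0.2123 0.2047 0.1971 0.1895] z for .200: 0.1012  .198: 0.1038
121 186 412 [0.2128 0.2051 0.1975 0.1899] z for .200: 0.1017  .198: 0.1044
127 186 411 [0.2123 0.2047 0.1971 0.1895] z for .200: 0.1011  .198: 0.1038
133 187 411 [0.2117 0.2041 0.1966 0.189 ] z for .200: 0.1005  .198: 0.1031
139 187 411 [0.2123 0.2047 0.1971 0.1895] z for .200: 0.1012  .198: 0.1038
145 187 410 [0.212  0.2044 0.1968 0.1892] z for .200: 0.1008  .198: 0.1034
pointer 36 [409 195] [431 211]
cam [ 0.62124776 -0.15582579  0.36417648] 309.70691628693146
```

```bash
python3 -c "
from h import *
w=cab(-.087,-.051)
plan((w,.195,CY+np.pi/2,12))"
```

```text
now [ 0.6925 -0.1662  0.3841] [-3.142 -0.     3.007] q [-0.28  0.41  0.9  -0.    1.83 -1.72] t 21.5 w 0.0394
12 rows to [0.461 0.219 0.377] |step| 37 mm
[23.4, 29.2, 0.6, -0.0, -0.0, 0.077]
[25.6, 27.3, 0.6, -0.0, -0.0, 0.077]
[27.7, 25.3, 0.6, -0.0, -0.0, 0.077]
[29.5, 23.0, 0.6, -0.0, -0.0, 0.077]
[31.2, 20.7, 0.6, -0.0, -0.0, 0.077]
[32.7, 18.2, 0.6, -0.0, -0.0, 0.077]
[34.0, 15.7, 0.6, -0.0, -0.0, 0.077]
[35.1, 13.0, 0.6, -0.0, -0.0, 0.077]
[36.0, 10.3, 0.6, -0.0, -0.0, 0.077]
[36.7, 7.5, 0.6, -0.0, -0.0, 0.077]
[37.2, 4.6, 0.6, -0.0, -0.0, 0.077]
[37.4, 1.7, 0.6, -0.0, -0.0, 0.077]
```

```bash
python3 -c "
from h import *
w=cab(-.089,-.125)
plan((w,.17,CY+np.pi/2,11))"
```

```text
now [ 0.6925 -0.1662  0.3841] [-3.142 -0.     3.007] q [-0.28  0.41  0.9  -0.    1.83 -1.72] t 21.5 w 0.0394
11 rows to [0.495 0.153 0.352] |step| 34 mm
[21.7, 26.4, 2.9, -0.0, -0.0, 0.084]
[23.8, 24.5, 2.9, -0.0, -0.0, 0.084]
[25.8, 22.4, 2.9, -0.0, -0.0, 0.084]
[27.6, 20.1, 2.9, -0.0, -0.0, 0.084]
[29.2, 17.7, 2.9, -0.0, -0.0, 0.084]
[30.5, 15.2, 2.9, -0.0, -0.0, 0.084]
[31.7, 12.6, 2.9, -0.0, -0.0, 0.084]
[32.7, 9.9, 2.9, -0.0, -0.0, 0.084]
[33.4, 7.1, 2.9, -0.0, -0.0, 0.084]
[33.9, 4.3, 2.9, -0.0, -0.0, 0.084]
[34.1, 1.4, 2.9, -0.0, -0.0, 0.084]
```

carry_out:
  deltas:
    - [22,26,3,0,0,0.084]
    - [24,24,3,0,0,0.084]
    - [26,22,3,0,0,0.084]
    - [28,20,3,0,0,0.084]
    - [29,18,3,0,0,0.084]
    - [30,15,3,0,0,0.084]
    - [32,13,3,0,0,0.084]
    - [33,10,3,0,0,0.084]
    - [33,7,3,0,0,0.084]
    - [34,4,3,0,0,0.084]
    - [34,1,3,0,0,0.084]
    - [0,0,0,0,0,0]
  gripper: 0.6

```text
clock: 23.0
tcp_pos: [0.4927, 0.1531, 0.351]
tool_rot: [3.141, -0.0, 2.086]
ft_force: [-0.1, -0.2, 0.5]
width: 0.0353
finger_force: 0.0
```

carry_out:
  deltas:
    - [0,0,0,0,0,0]
    - [0,0,0,0,0,0]

```text
clock: 23.25
tcp_pos: [0.4946, 0.1511, 0.3508]
tool_rot: [3.141, 0.0, 2.082]
ft_force: [0.2, -0.8, -0.1]
width: 0.0351
finger_force: 0.0
```

```bash
cat > wt.py <<'E'
from h import *
s=cam('wrist')
hsv=cv2.cvtColor(s['pixels'],cv2.COLOR_RGB2HSV)
m=((hsv[...,0]>8)&(hsv[...,0]<28)&(hsv[...,1]>130)).astype('uint8');m[200:]=0;m[:,:270]=0;m[:,370:]=0
n,l,st,c=cv2.connectedComponentsWithStats(m)
for i in range(1,n):
  if st[i,4]>100:
    p=onz(s,*c[i],.04);d=p[:2]-CAB;print(c[i],st[i],'cab',d@CX,d@CL)
b=cv2.inRange(hsv,(100,120,60),(125,255,255));b[200:]=0;b[:,:230]=0;b[:,300:]=0
for r in (60,100,140):
  q=np.flatnonzero(b[r]);
  if len(q):
    d=onz(s,q[-1],r,.045)[:2]-CAB;print('front',r,q[0],q[-1],d@CX,d@CL)
plan((cab(-.089,-.052),.03,CY+np.pi/2,4))
E
python3 wt.py
```

```text
[321.72016461  70.38065844] [310  58  24  26 486] cab -0.08536175132103022 -0.015049507067717367
[319.35483871 110.22119816] [308  99  24  24 434] cab -0.08751231167872119 -0.052716626859221134
front 60 265 271 -0.13173631853001652 -0.00505913063943228
front 100 265 271 -0.13183851302745658 -0.04269978718780969
front 140 266 272 -0.1314666417526559 -0.07998228159465949
now [0.4947 0.1511 0.3507] [3.142 0.    2.082] q [ 0.23 -0.14  1.55 -0.    1.73 -0.28] t 23.3 w 0.0352
4 rows to [0.46  0.217 0.212] |step| 39 mm
[18.7, 0.4, 34.7, 0.0, 0.0, 0.0]
[18.7, 0.4, 34.7, 0.0, 0.0, 0.0]
[18.7, 0.4, 34.7, 0.0, 0.0, 0.0]
[18.7, 0.4, 34.7, 0.0, 0.0, 0.0]
```

carry_out:
  deltas:
    - [19,0.5,15,0,0,0]
    - [19,0.5,15,0,0,0]
    - [19,0.5,15,0,0,0]
    - [18,0.5,15,0,0,0]
    - [0,0,20,0,0,0]
    - [0,0,15,0,0,0]
    - [0,0,0,0,0,0]

```text
clock: 24.18
tcp_pos: [0.4591, 0.2177, 0.2537]
tool_rot: [-3.138, -0.0, 2.082]
ft_force: [1.1, -0.6, 0.4]
width: 0.0354
finger_force: 0.0
```

carry_out:
  deltas:
    - [0,0,15,0,0,0]
    - [0,0,15,0,0,0]
    - [0,0,12,0,0,0]
    - [0,0,0,0,0,0]
    - [0,0,0,0,0,0]

```text
clock: 24.8
tcp_pos: [0.4594, 0.2183, 0.2139]
tool_rot: [3.141, 0.0, 2.083]
ft_force: [0.3, 0.2, -0.1]
width: 0.0354
finger_force: 0.0
```

carry_out:
  deltas:
    - [0,0,0,0,0,0]
    - [0,0,0,0,0,0]
    - [0,0,0,0,0,0]
    - [0,0,0,0,0,0]
  gripper: 1

```text
clock: 25.3
tcp_pos: [0.4595, 0.2183, 0.2143]
tool_rot: [3.14, 0.0, 2.083]
ft_force: [0.2, -0.2, 3.1]
width: 0.0229
finger_force: 30.0
```

carry_out:
  deltas:
    - [0,0,-10,0,0,0]
    - [0,0,-30,0,0,0]
    - [0,0,-40,0,0,0]
    - [0,0,-40,0,0,0]
    - [0,0,-40,0,0,0]
    - [0,0,-10,0,0,0]
    - [0,0,0,0,0,0]

```text
clock: 26.18
tcp_pos: [0.4593, 0.2182, 0.3833]
tool_rot: [-3.142, 0.0, 2.083]
ft_force: [0.2, -0.7, -1.5]
width: 0.0238
finger_force: 30.0
```

```bash
python3 -c "
from h import *
plan((pan(-.005,.073),.2,PY+np.pi,11))"
```

```text
now [0.4593 0.2182 0.3833] [-3.142  0.     2.083] q [ 0.38 -0.16  1.51 -0.    1.79 -0.14] t 26.18 w 0.0238
11 rows to [ 0.67  -0.111  0.382] |step| 36 mm
[-35.5, 2.1, 0.1, -0.0, 0.0, -0.084]
[-35.5, -0.9, 0.1, -0.0, 0.0, -0.084]
[-35.3, -3.9, 0.1, -0.0, 0.0, -0.084]
[-34.9, -6.8, 0.1, -0.0, 0.0, -0.084]
[-34.2, -9.7, 0.1, -0.0, 0.0, -0.084]
[-33.2, -12.6, 0.1, -0.0, 0.0, -0.084]
[-32.0, -15.3, 0.1, -0.0, 0.0, -0.084]
[-30.7, -17.9, 0.1, -0.0, 0.0, -0.084]
[-29.0, -20.4, 0.1, -0.0, 0.0, -0.084]
[-27.2, -22.8, 0.1, -0.0, 0.0, -0.084]
[-25.2, -25.0, 0.1, -0.0, 0.0, -0.084]
```

```bash
python3 -c "
from h import *
s=cam('top')
for z in (.13,.17,.21): print(z,onz(s,343.5,126,z))
for z in (.0,.13,.2): print('near edge',z,onz(s,343,149,z))"
```

```text
0.13 [0.76990248 0.01569735 0.13      ]
0.17 [0.75965145 0.01790533 0.17      ]
0.21 [0.74940043 0.02011331 0.21      ]
near edge 0.0 [0.7291829  0.01138777 0.        ]
near edge 0.13 [0.70396743 0.01825008 0.13      ]
near edge 0.2 [0.69038987 0.02194518 0.2       ]
```

carry_out:
  deltas:
    - [-35,2,0,0,0,-0.084]
    - [-35,-1,0,0,0,-0.084]
    - [-35,-4,0,0,0,-0.084]
    - [-35,-7,0,0,0,-0.084]
    - [-34,-10,0,0,0,-0.084]
    - [-33,-13,0,0,0,-0.084]
    - [-32,-15,0,0,0,-0.084]
    - [-31,-18,0,0,0,-0.084]
    - [-29,-20,0,0,0,-0.084]
    - [-27,-23,0,0,0,-0.084]
    - [-25,-25,0,0,0,-0.084]
    - [0,0,0,0,0,0]

```text
clock: 27.72
tcp_pos: [0.6693, -0.1119, 0.3793]
tool_rot: [3.142, -0.006, 3.004]
ft_force: [0.1, 0.7, -1.7]
width: 0.0231
finger_force: 30.0
```

```bash
python3 -c "
from h import *
s=cam('wrist');save(s,'w7.png')
plan((pan(-.005,.073),.115,PY+np.pi,1))"
```

```text
now [ 0.6689 -0.1106  0.3801] [ 3.141 -0.005  3.004] q [-0.21  0.31  1.03  0.    1.81 -1.65] t 27.77 w 0.0233
1 rows to [ 0.67  -0.111  0.297] |step| 83 mm
[-1.8, 0.1, 83.1, 0.001, -0.005, -0.002]
```

carry_out:
  deltas:
    - [-2,0,25,0,-0.005,0]
    - [0,0,25,0,0,0]
    - [0,0,20,0,0,0]
    - [0,0,8,0,0,0]
    - [0,0,5,0,0,0]
    - [0,0,5,0,0,0]
    - [0,0,5,0,0,0]
    - [0,0,0,0,0,0]
    - [0,0,0,0,0,0]
    - [0,0,0,0,0,0]
    - [0,0,0,0,0,0]

```text
clock: 29.15
tcp_pos: [0.671, -0.1101, 0.2908]
tool_rot: [-3.142, 0.005, 3.007]
ft_force: [0.2, -0.1, -0.9]
width: 0.0232
finger_force: 30.0
```

carry_out:
  deltas:
    - [0,0,0,0,0,0]
    - [0,0,0,0,0,0]
    - [0,0,0,0,0,0]
    - [0,0,0,0,0,0]
  gripper: 0.6

```text
clock: 29.65
tcp_pos: [0.671, -0.1101, 0.2907]
tool_rot: [3.142, 0.005, 3.007]
ft_force: [-0.5, 0.5, -0.9]
width: 0.035
finger_force: 0.0
```

carry_out:
  deltas:
    - [0,0,-10,0,0,0]
    - [0,0,-20,0,0,0]
    - [0,0,-30,0,0,0]
    - [0,0,-30,0,0,0]
    - [-23,50,0,0,0,0]
    - [0,0,-5,0,0,0]
    - [0,0,0,0,0,0]
    - [0,0,0,0,0,0]

```text
clock: 30.65
tcp_pos: [0.6996, -0.0644, 0.3863]
tool_rot: [-3.141, 0.005, 3.006]
ft_force: [-0.3, 0.3, -0.0]
width: 0.0351
finger_force: 0.0
```

```bash
python3 pz.py; python3 -c "
from h import *
s=cam('wrist');save(s,'w8.png');plan()
hsv=cv2.cvtColor(s['pixels'],cv2.COLOR_RGB2HSV)
m=((hsv[...,0]>8)&(hsv[...,0]<28)&(hsv[...,1]>130)).astype('uint8');m[240:]=0
n,l,st,c=cv2.connectedComponentsWithStats(m)
print([(c[i].round().tolist(),st[i].tolist()) for i in range(1,n) if st[i,4]>80])"
```

```text
[  150   117   172   108 14037]
123 150 295 [0.1474 0.1422 0.1369 0.1317] z for .200: 0.0850  .198: 0.0850
129 150 295 [0.1478 0.1425 0.1373 0.132 ] z for .200: 0.0850  .198: 0.0850
135 150 295 [0.1482 0.1429 0.1376 0.1324] z for .200: 0.0850  .198: 0.0850
141 150 295 [0.1486 0.1433 0.1381 0.1328] z for .200: 0.0850  .198: 0.0850
147 150 295 [0.1491 0.1438 0.1385 0.1332] z for .200: 0.0850  .198: 0.0850
153 150 295 [0.1497 0.1443 0.139  0.1337] z for .200: 0.0850  .198: 0.0850
cam [ 0.62837902 -0.05404608  0.36607741] 309.70691628693146
now [ 0.6996 -0.0645  0.3859] [-3.141  0.005  3.006] q [-0.14  0.37  0.94 -0.    1.82 -1.58] t 30.75 w 0.0353
[([168.0, 29.0], [140, 4, 64, 48, 1795]), ([373.0, 59.0], [363, 47, 29, 20, 246]), ([164.0, 85.0], [151, 69, 29, 29, 380]), ([618.0, 172.0], [593, 147, 47, 54, 1879]), ([196.0, 173.0], [184, 160, 25, 26, 474]), ([257.0, 176.0], [244, 163, 27, 27, 548]), ([69.0, 214.0], [0, 173, 115, 67, 3366])]
```

```bash
sed -i 's/m\[:,:150\]=0/m[:,:60]=0/' pz.py; python3 pz.py
python3 - <<'E'
from h import *
s=cam('wrist');hsv=cv2.cvtColor(s['pixels'],cv2.COLOR_RGB2HSV);g=s['pixels'].astype(int)
red=((g[...,0]>130)&(g[...,1]<90)&(g[...,2]<90)).astype('uint8');red[:120]=0;red[260:]=0;red[:,:270]=0;red[:,:]*=1;red[:,400:]=0
n,l,st,c=cv2.connectedComponentsWithStats(red);print('red',[(c[i].round(1).tolist(),st[i].tolist()) for i in range(1,n) if st[i,4]>5])
gr=cv2.inRange(hsv,(40,80,40),(85,255,255));n,l,st,c=cv2.connectedComponentsWithStats(gr);print('green',[(c[i].round(1).tolist(),st[i].tolist()) for i in range(1,n) if st[i,4]>5])
q=pan(.046,.125);print('plate',[proj(s,[*q,z]).round() for z in (.136,.086)],[proj(s,[*pan(.046-.003,.125),z]).round() for z in (.08,.09,.1)])
E
```

```text
[   81   117   241   113 17654]
123 141 295 [0.1583 0.1527 0.147  0.1414] z for .200: 0.0850  .198: 0.0850
129 107 295 [0.2047 0.1974 0.1901 0.1828] z for .200: 0.0914  .198: 0.0942
135 107 295 [0.2053 0.1979 0.1906 0.1833] z for .200: 0.0922  .198: 0.0949
141 108 295 [0.2044 0.1971 0.1899 0.1826] z for .200: 0.0911  .198: 0.0938
147 108 295 [0.2051 0.1978 0.1905 0.1832] z for .200: 0.0920  .198: 0.0947
153 109 295 [0.2044 0.1971 0.1899 0.1826] z for .200: 0.0911  .198: 0.0938
cam [ 0.62837495 -0.0540696   0.36571754] 309.70691628693146
red [([316.9, 208.3], [306, 202, 22, 13, 63])]
green [([325.8, 218.6], [311, 209, 27, 19, 101])]
plate [array([319., 238.]), array([318., 217.])] [array([318., 212.]), array([318., 215.]), array([318., 219.])]
```

Run:
```python
from h import *
s=cam('wrist');hsv=cv2.cvtColor(s['pixels'],cv2.COLOR_RGB2HSV);g=s['pixels'].astype(int)
red=(g[...,0]>130)&(g[...,1]<90)&(g[...,2]<90);gr=cv2.inRange(hsv,(40,80,40),(85,255,255))>0
for r in range(200,232): print(r,''.join('R' if red[r,c] else 'G' if gr[r,c] else 'w' if hsv[r,c,2]>150 and hsv[r,c,1]<60 else '.' for c in range(296,346)))
T=cam('top');print('vial/bottle unmoved check');
for n,p,t in(('vial',[.3922,-.0013,.051],0),('bottle',[.6388,.0227,.116],0)): 
    u=proj(T,p).round().astype(int);print(n,u,T['pixels'][u[1],u[0]])
```

```text
200 www.........w.....................................
201 wwww..............................................
202 .....w....RRRR....................................
203 ......w....RRRR...................................
204 ........w....RRRR.................................
205 .........ww...RRRR................................
206 .........www...RRRRR..............................
207 .........ww.....RRRRRR............................
208 ..........w.......RRRRR...........................
209 .........ww....GG...RRRRR.........................
210 .........ww....GGGG..RRRRRR.......................
211 .........ww.....GGGG...RRRRRR.....................
212 ..........w.....w.GGGG..RRRRRR....................
213 ..................wGGGG...RRRRRR..................
214 ...................w.GGGG...RRR...................
215 ......................GGGGG.......................
216 ........................GGGGG.....................
217 .........................GGGGGGG..................
218 ...........................GGGGGGG................
219 w...........................GGGGGGG...............
220 w............................GGGGGGGG.............
221 w..............................GGGGGGG............
222 w...............................GGGGGGGG..........
223 w.................................GGGGGG..........
224 ...................................GGGGGG.........
225 .....................................GGGG.........
226 .........wwwww........................GGGG........
227 ........wwwwwwww........................G.........
228 .......wwwwwwwwww.................................
229 .......wwwwwwwwwwww...............................
230 ........wwwwwwwwwwww..............................
231 .........wwwwwwwwwwww.............................
vial/bottle unmoved check
vial [350 258] [208  50  44]
bottle [342 173] [ 82 103 151]
```

```bash
python3 -c "
from rig import sign_off;print(sign_off())"
```

```text
the job is handed in; nothing more can be done
None
```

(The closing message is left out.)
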